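# Unlock the margin gauge and hold its arm at the marker

### The arm

A 6-joint arm with a two-finger parallel gripper is mounted at the origin on the work surface. World frame = base frame: x ahead of the robot, y to its left, z up, the work surface at z = 0. Lengths are in m, angles in rad, forces in N, time in s.
With the tool pointing down it reaches from about 0.3 to 1 m from the base axis. Payload 5.1 kg.
Tool frame: the origin (TCP) lies midway between the tips of the shut fingers; the grasp point (between the pads) lies 19 mm behind it; z points along the fingers, x is the direction in which the jaws open and shut, and the axes are right-handed (so a half turn about z gives the same grasp; the last joint's range is limited). The gripper opens to 95 mm and grips with 3 to 60 N. Pads are 20 mm wide; open, the fingers measure 119 mm over their backs; the gripper's body (75 mm by 180 mm) begins 59 mm behind the grasp point.
Start: joints at [1.051, 0.124, 1.65, -0, 1.367, -0.083], TCP at [0.275, 0.589, 0.215] pointing down, gripper open.
Joint ranges: [-2.61, 2.61], [-1.02, 2.33], [0.03, 2.71], [-1.35, 4.49], [0.32, 2.68], [-2.91, 2.91]. Speed limits (rad/s): [2.57, 2.57, 3.14, 3.14, 3.14, 3.14].

### API

Orientations are given as [roll, pitch, yaw] about the fixed x, y, z axes, in that order (R = Rz(yaw) Ry(pitch) Rx(roll)).
In Python, from station import sense, snapshot, camera_info, close_job gives the robot as it stands. The module is installed in compiled form; this text tells all that it offers.
- The arm moves only by the shell command python3 -m jog 'ROWS' [FORCE]. ROWS is text: rows parted by semicolons, each of 7 numbers parted by spaces: the finger opening in m, from 0 to 0.0951, then the shift along the tool's x, y, z in m, then the turn, a rotation vector about the tool's x, y, z in degrees. A call has 1 to 10 rows; each row is the pose to reach, as a shift and turn from the pose measured when the call began, along the tool's axes at that moment; what a row does not reach only later rows make up. A row lasts 1/8 s, in which the tool goes at most 62.5 mm and 10.7 degrees, less where a joint would pass 70% of its speed; a pose out of reach is approached as far as the arm can. A call with a gripper value outside its range is refused whole. The fingers move at their own pace and stop on an object; FORCE is the grip in N (left out, the last holds). Time passes only in rows, so rows that repeat a pose let the fingers close. It gives the time, the measured TCP pose, the force and the opening at its end, in the units of the state.
- sense(): the state, without advancing time (a new reading comes with each control period).
- snapshot(name): name is "side" or "top" or "wrist"; returns the picture (480x640x3 uint8, red, green, blue); there is no depth.
- camera_info(name): a dict with "fov_y" (degrees; the focal length in pixels is half the picture's height over the tangent of half this angle, whatever the lens; pixels are square), "cx", "cy" (the principal point, pixels), "R" (3x3) and "t" (3): a world point X has camera coordinates R X + t; the wrist camera has in their place "mount" (4x4, takes a point from camera to tool coordinates, whose origin is the TCP and whose axes are the tool frame's). Camera axes: x right, y down, z forward; pixel columns grow to the right and rows downward; lengths in m; the calibration is good to about 2 mm. A picture is of the moment at which its call begins: read the wrist's pose just before it. camera_info takes no time and is no camera call.
- close_job(): hands the job in, once; it reports no verdict.
The state is a dict: "t": time; "q": joint angles; "dq": joint speeds; "tau": joint torques, N m; "tool_pos": TCP position; "tool_rot": TCP orientation; "force": force on the tool from outside, world axes, zero at the start; "moment": the same for the moment, N m; "opening": opening from 0.0 (shut) to 1.0 (fully open).
Only numpy, scipy, OpenCV 4.12 (cv2) and the standard library are available. Lean on these libraries where they do the work, as an engineer would, in place of code of your own. Each camera call takes 0.05 s, during which the arm holds its last target. There are 200 camera calls.

### The job

Get the margin gauge on the painting table ready for use: take the orange-handled square key from its wooden stand, push it fully home in the brass lock cylinder, turn it clockwise to the stop and leave it in, then press the green lock button right down so that it stays down. Grip the black post of the sprung telescoping arm, pull the arm out until its yellow pointer is level with the middle of the red marker on the scale, and finish while still gripping the post and holding the arm steady there. Leave everything else on the table where it stands.

Things in the scene. Friction and masses are not known exactly. Their poses are not given: they have to be found in the camera images.
- gauge: Margin gauge, fixed: base plate (x -45 to 60, y -145 to 215 mm, 8 thick) with a blue housing (x +-36, y -137 to 38 mm, top 40 mm up) carrying the lock cylinder (x 0, y -100 mm) and green button (x 0, y -30 mm); the telescoping arm leaves its +y end and extends along +y. Origin on the table. z up, +x the scale side, away from the robot; yaw within 0.2 rad.
- socket_mouth (a point): Centre of the mouth of the lock cylinder's square socket, 68 mm above the table; axes as the gauge's. Socket 14.5 mm square, 22 mm deep, 2 mm chamfer; its sides are parallel to the gauge's x and y at joint cylinder = 0 and turn with it. Brass cylinder 47 mm diameter, in a fixed dark collar of 60 mm diameter, top 63 mm up.
- cylinder (a joint): Turn of the brass lock cylinder, rad: grows clockwise seen from above, starts at 0 to 0.2, stops at 1.2, stays where left (friction 0.05 N m). The key has about 0.2 rad of play in the socket, so the hand turns that much more. Below about 0.9 rad a cam blocks the button.
- button (a joint): Travel of the green lock button, m: 0 up (locked), 0.008 fully down (released). It moves straight down at about 3 N and stays where it is left. While up it blocks the arm.
- button_top (a point): Centre of the top of the green lock button, a cylinder of 26 mm diameter that stands 16 mm out of the blue housing when up (top 56 mm above the table) and 8 mm when fully down.
- slide: Telescoping arm: steel bar with an upright black grip post, 16 x 16 mm, from 29 to 87 mm above the table. Origin: on the post's axis at table height; axes as the gauge's. Fully in, it is at x 0, y 85 mm of the gauge; it slides 110 mm along +y. A spring pulls it in with 2 to 3 N (and 0.6 N friction), so it runs back when let go.
- post_top (a point): Centre of the top of the black grip post, 87 mm above the table, on the post's axis; moves with the arm.
- pointer (a point): Tip of the arm's thin yellow pointer, which points to the gauge's +x, 47 mm in +x from the post's axis and 18.5 mm above the table, at the same y as the post's axis; moves with the arm.
- marker: Red marker, 12 x 10 x 16 mm (x, y, z), fixed on the scale beside the pointer's path, white line on the middle of its top. Origin: centre of its underside, 8.6 mm above the table, at x 54, y 135 to 185 mm of the gauge; axes as the gauge's. The arm is at the mark when pointer and marker origin have the same y in the gauge's frame.
- key: Key: steel shank 12 x 12 mm, 40 mm long (lowest 4 mm narrowed to 9 mm), above it a flat orange handle 34 (key x) x 10 (key y) x 32 mm high; 0.06 kg. Origin: centre of the shank's lower end; z up; shank sides parallel to key x and y. Starts upright in the stand, lower end 20 mm, handle 60 to 92 mm above the table. Fits the cylinder in any quarter turn.
- key_stand: Wooden block 50 x 50 x 45 mm, fixed, origin under its centre; the key stands in its 15 mm square hole, 25 mm deep. It stands on the left or on the right in front of the gauge, the water cup in the other place.
- water_cup: Bystander: small brass cup, 60 mm diameter, 50 mm high; origin under its centre.
- rinse_cup: Bystander: brass cup, 72 mm diameter, 55 mm high, left side.
- colour_dish: Bystander: white ceramic dish, 90 mm diameter, 22 mm high, right side.
- ink_bottle: Bystander: green glass jar with a black cap, 50 mm diameter, 85 mm high, right side.
- seal_stone: Bystander: upright marble seal, 26 x 26 x 50 mm, in front of the gauge.
- weight_bar: Bystander: dark wooden paperweight, 30 x 170 x 22 mm, behind the gauge.
- brush: Bystander: flat wash brush 220 mm long lying behind the gauge on the left.
Things that resemble listed ones, but are neither listed nor needed, are in the scene too. Of the things like the key, leave any that is turquoise or white; of the rest the smaller one is meant.

How it is judged:
On the way, in this order (a step that is already met when the one before it is completed fails the run):
1. the key stands fully home in the lock cylinder (horizontal distance between key and socket_mouth below 0.005 m and z of key in the frame of socket_mouth below -0.016 m), for 0.1 s.
2. the key, still home, has turned the cylinder clockwise to its stop (all of step 1 and value of joint cylinder above 1 rad), for 0.1 s.
3. the lock button is pressed down (value of joint cylinder above 1 rad and value of joint button above 0.006 m), for 0.1 s.
At the end, for the whole second after the job is handed in: Key in the cylinder (within 5 mm of its axis, 16 mm deep or more) and not touched; cylinder past 1.0 rad; button over 6 mm down; pointer within 5 mm of the marker's middle along the scale, moving under 10 mm/s, the fingers gripping the arm with over 5 N (all of step 1 and all of step 3 and y of pointer in the frame of marker between -0.005 and 0.005 m and linear speed of slide below 0.01 m/s and contact force between the fingers and slide above 5 N and contact force between the arm and key below 0.1 N and contact force between key and slide below 0.1 N); the arm keeps its last pose, push and grip.
It fails at once if a bystander was moved by more than 30 mm or tipped over (distance of any of water_cup, rinse_cup, colour_dish, ink_bottle, seal_stone, weight_bar, brush from where it was at the start of the episode above 0.03 m or angle between any of water_cup, rinse_cup, colour_dish, ink_bottle, seal_stone, weight_bar's own z axis and vertical above 0.5 rad).
It also fails if it takes over 64 s, if anything falls off the work surface, if the arm or the gripper's body presses on something with over 40 N, if the wrist force passes 120 N, or if a joint passes its speed limit or range.

## Working session

There is one attempt and no reset: what is moved stays moved. The work goes in short steps, Python scripts to look and compute and a shell command to move; the robot and the scene stay as the last step left them, time stands still between calls to the robot, and variables do not carry over. Pictures are saved under pics/ and viewed, about 8 in all and at most 12, crops included, and the job is handed in when it is done.

```bash
mkdir -p pics; python3 - <<'E'
from station import *
import cv2,numpy as np
print(sense())
for n in("top","side","wrist"):
    print(n,camera_info(n)); cv2.imwrite(f"pics/{n}0.png",snapshot(n)[:,:,::-1])
E
```

```text
{'t': 0.0, 'q': array([ 1.05138956e+00,  1.24498730e-01,  1.65167912e+00, -8.89928626e-06,
        1.36748151e+00, -8.25865164e-02]), 'dq': array([-0.00046663, -0.00036434, -0.00142869, -0.00153896, -0.00185323,
        0.00179713]), 'tau': array([-7.94805510e-04, -4.17611110e+01, -3.59928238e+01,  7.73403724e-02,
        4.92948561e-02, -1.77197048e-04]), 'tool_pos': array([0.27468988, 0.58839643, 0.21338814]), 'tool_rot': array([-3.14143085e+00,  2.06038364e-03,  1.13397805e+00]), 'force': array([-0.69683241,  0.46052091,  0.47899966]), 'moment': array([0.02144698, 0.01193795, 0.04299153]), 'opening': 1.000848476490725}
top {'fov_y': 48.697061021842714, 'cx': 318.8241780367924, 'cy': 241.99626470796096, 'R': array([[-0.02501632, -0.99967307, -0.00528541],
       [-0.9987923 ,  0.02521722, -0.04216673],
       [ 0.04228623,  0.00422417, -0.99909661]]), 't': array([0.00707946, 0.55152251, 1.42073198])}
side {'fov_y': 43.77690154906208, 'cx': 326.6087769851565, 'cy': 241.9200959835642, 'R': array([[ 0.99456035, -0.10301405,  0.01542095],
       [-0.05515681, -0.64643334, -0.76097416],
       [ 0.08835965,  0.75598416, -0.6485989 ]]), 't': array([-0.55982997,  0.10013725,  1.13843416])}
wrist {'fov_y': 60.44010897272826, 'cx': 321.128535655276, 'cy': 235.7854387397261, 'mount': array([[ 9.99999451e-01,  1.03167320e-03,  1.81573042e-04,
        -8.66740844e-04],
       [-1.04114798e-03,  9.59758715e-01,  2.80824009e-01,
        -7.86888137e-02],
       [ 1.15452294e-04, -2.80824044e-01,  9.59759263e-01,
        -1.69904756e-01],
       [ 0.00000000e+00,  0.00000000e+00,  0.00000000e+00,
         1.00000000e+00]])}
```

View pics/top0.png

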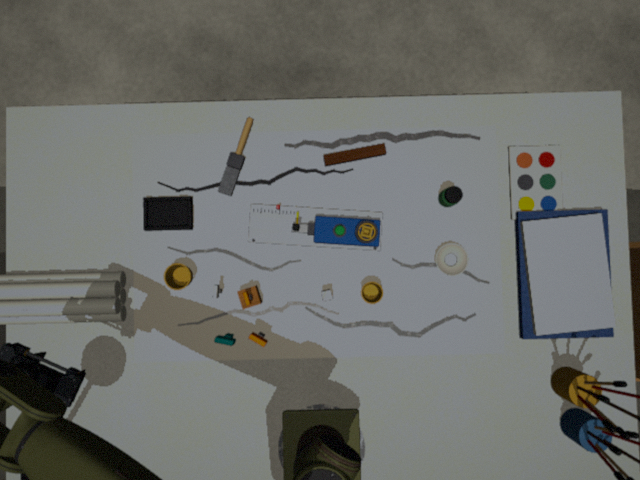

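View pics/side0.png

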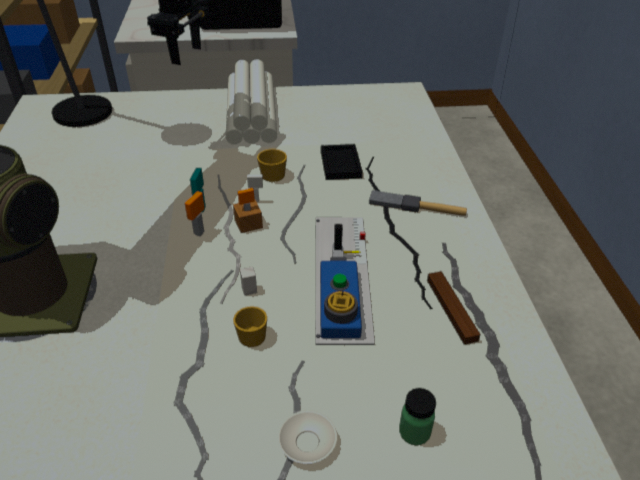

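The top view shows the gauge at about (315,228), with the cylinder at (367,232), button at (340,230) and post at (296,227). The wooden stand with the orange key is at (250,295), and a larger orange lookalike is at (258,339). Next I'll measure by colour.

```bash
cat > h.py <<'E'
from station import *
import cv2,numpy as np
from scipy.spatial.transform import Rotation as Ro
def cam(name,s=None):
    c=camera_info(name); f=240/np.tan(np.radians(c["fov_y"]/2))
    if name=="wrist":
        s=s or sense(); T=np.eye(4); T[:3,:3]=Ro.from_euler("xyz",s["tool_rot"]).as_matrix(); T[:3,3]=s["tool_pos"]
        W=T@np.array(c["mount"]); return f,c["cx"],c["cy"],W[:3,:3],W[:3,3]
    R=np.array(c["R"]); return f,c["cx"],c["cy"],R.T,-R.T@np.array(c["t"])
def ray(C,u,v):
    f,cx,cy,A,o=C; return o,A@np.array([(u-cx)/f,(v-cy)/f,1.])
def pt(C,u,v,z):
    o,d=ray(C,u,v); return (o+d*(z-o[2])/d[2])
def proj(C,X):
    f,cx,cy,A,o=C; p=A.T@(np.array(X)-o); return np.array([cx+f*p[0]/p[2],cy+f*p[1]/p[2]])
def blobs(im,hsv0,hsv1,amin=8):
    h=cv2.cvtColor(im,cv2.COLOR_RGB2HSV); m=cv2.inRange(h,hsv0,hsv1)
    n,l,st,ce=cv2.connectedComponentsWithStats(m)
    return [(ce[i].round(1),st[i].tolist(),cv2.minAreaRect(np.argwhere(l==i)[:,::-1].astype(np.float32))) for i in range(1,n) if st[i][4]>=amin]
def delta(target,yaw):
    "shift in tool axes and turn (deg about tool z) to reach pointing-down pose"
    s=sense(); R=Ro.from_euler("xyz",s["tool_rot"]); G=Ro.from_euler("xyz",[np.pi,0,yaw])
    return (R.inv().apply(np.array(target)-s["tool_pos"])*1000).round(1),np.degrees((R.inv()*G).as_rotvec()).round(2)
E
python3 - <<'E'
from h import *
C=cam("top"); im=cv2.imread("pics/top0.png")[:,:,::-1].copy()
for n,a,b,z in(("blue",(105,120,40),(125,255,255),.04),("green",(55,120,40),(80,255,255),.056),("orange",(5,180,120),(20,255,255),.09),("red",(0,150,100),(4,255,255),.02),("yel",(22,150,100),(32,255,255),.02)):
    for ce,st,r in blobs(im,a,b): print(n,ce,st,"ang",round(r[2],1),np.round(r[1],1),pt(C,*ce,z).round(4))
print("cyl",pt(C,367,232,.068),"post",pt(C,296,227,.087))
E
```

```text
blue [549.8 268.3] [518, 196, 95, 143, 1792] ang 87.5 [142.4  89.9] [ 0.4656 -0.6138  0.04  ]
blue [340.5 230.8] [314, 216, 66, 31, 1157] ang 3.9 [65.3 26.4] [ 0.5786 -0.065   0.04  ]
blue [582.3 427.1] [580, 424, 6, 7, 12] ang 80.5 [6.1 4.8] [ 0.0511 -0.6802  0.04  ]
blue [586.6 425.7] [585, 424, 4, 5, 10] ang 14.0 [2.2 4.1] [ 0.0544 -0.6916  0.04  ]
blue [591.9 427.5] [590, 425, 5, 6, 13] ang 18.4 [3.2 6. ] [ 0.0495 -0.7051  0.04  ]
blue [585.7 435.7] [584, 433, 4, 6, 9] ang 18.4 [2.8 4.7] [ 0.0288 -0.6881  0.04  ]
blue [607.2 436.6] [606, 435, 5, 4, 8] ang 14.0 [4.1 2.9] [ 0.0252 -0.7437  0.04  ]
blue [595.9 440.3] [592, 437, 9, 7, 14] ang 36.9 [9.4 3. ] [ 0.0164 -0.7139  0.04  ]
blue [580.9 442.6] [579, 440, 5, 5, 9] ang 36.9 [5. 2.] [ 0.0114 -0.6748  0.04  ]
green [547.2 181.4] [541, 175, 14, 14, 134] ang 71.6 [12.6 13.3] [ 0.6936 -0.61    0.056 ]
green [445. 199.] [442, 190, 10, 15, 42] ang 90.0 [14.  9.] [ 0.6541 -0.3406  0.056 ]
green [339.2 229.8] [335, 225, 10, 10, 76] ang 90.0 [9. 9.] [ 0.5803 -0.0611  0.056 ]
orange [524.1 159.8] [518, 153, 14, 14, 139] ang 63.4 [12.5 13. ] [ 0.7458 -0.5387  0.09  ]
orange [244.9 297.9] [243, 293, 6, 12, 27] ang 76.0 [11.9  3.4] [0.4107 0.1844 0.09  ]
orange [256.9 340.1] [249, 335, 17, 11, 53] ang 32.0 [17.2  4.2] [0.3034 0.156  0.09  ]
red [546.2 159.1] [539, 152, 15, 15, 161] ang 90.0 [14. 14.] [ 0.7594 -0.6254  0.02  ]
yel [525.9 203.4] [519, 197, 15, 14, 170] ang 90.0 [13. 14.] [ 0.6409 -0.5658  0.02  ]
yel [297.  217.1] [296, 212, 3, 11, 13] ang 5.7 [ 1.1 10. ] [0.6197 0.0502 0.02  ]
yel [366.1 231.6] [358, 225, 17, 15, 109] ang 12.5 [14.5 14.6] [ 0.5759 -0.1345  0.02  ]
yel [183.  273.4] [175, 267, 15, 15, 101] ang 90.0 [14. 14.] [0.4761 0.3595 0.02  ]
yel [370.3 290. ] [363, 284, 15, 13, 139] ang 80.5 [11.8 14.1] [ 0.4193 -0.1412  0.02  ]
cyl [ 0.57194417 -0.13266373  0.068     ] post [0.58826042 0.05040244 0.087     ]
```

```bash
python3 -c "
from h import *
print(delta([.46,.05,.25],1.49))"
```

```text
(array([-409.7,  395.6,  -35.7]), array([-2.00e-02,  9.00e-02, -2.04e+01]))
```

```bash
python3 -m jog '0.095 -45 44 -8 0 0 -3; 0.095 -90 87 -16 0 0 -6; 0.095 -135 130 -24 0 0 -9; 0.095 -180 174 -30 0 0 -12; 0.095 -225 217 -36 0 0 -15; 0.095 -270 260 -36 0 0 -18; 0.095 -315 304 -36 0 0 -20.4; 0.095 -360 348 -36 0 0 -20.4; 0.095 -410 396 -36 0 0 -20.4; 0.095 -410 396 -36 0 0 -20.4' && python3 -m jog '0.095 0 0 0 0 0 0;0.095 0 0 0 0 0 0'
python3 - <<'E'
from h import *
s=sense(); print(s["t"],s["tool_pos"],s["tool_rot"],np.abs(s["dq"]).max())
im=snapshot("wrist"); cv2.imwrite("pics/w1.png",im[:,:,::-1]); np.save("w1.npy",[s["tool_pos"],s["tool_rot"]])
E
```

```text
t: 1.4
tool_pos: [0.4776, -0.0008, 0.2772]
tool_rot: [-3.141, 0.001, 1.49]
force: [0.3, 0.7, -0.4]
opening: 0.998
t: 1.65
tool_pos: [0.4773, -0.0008, 0.2767]
tool_rot: [-3.14, 0.001, 1.489]
force: [0.2, -0.6, 0.2]
opening: 0.996
1.65 [ 0.47727227 -0.00078426  0.27672476] [-3.14048357e+00  7.32708140e-04  1.48894535e+00] 0.03619931781028362
```

View pics/w1.png

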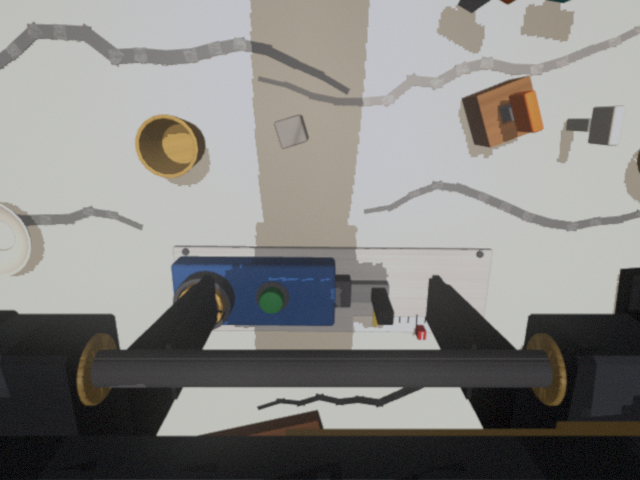

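The wrist view shows the stand at (503,112), the orange handle at (527,105), the seal at (291,131) and the cup at (170,146). The gauge base corners (marks) are at (186,251) and (480,254). I'll measure the handle and blue housing edges in finer detail.

```bash
python3 - <<'E'
from h import *
im=cv2.imread("pics/w1.png")
a=cv2.resize(im[70:160,450:560],None,fx=6,fy=6,interpolation=cv2.INTER_CUBIC)
cv2.imwrite("pics/c1.png",a)
p=np.load("w1.npy"); C=cam("wrist",{"tool_pos":p[0],"tool_rot":p[1]})
rgb=im[:,:,::-1].copy()
for n,A,B,z in(("blue",(105,120,40),(125,255,255),.04),("green",(55,120,30),(80,255,255),.056),("orange",(5,200,170),(20,255,255),.092),("red",(0,150,100),(4,255,255),.0246)):
    for ce,st,r in blobs(rgb,A,B,40): print(n,ce,st,pt(C,*ce,z).round(4)); print([pt(C,*q,z)[:2].round(4).tolist() for q in cv2.boxPoints(r)])
print("pins",pt(C,186,251,.008),pt(C,480,254,.008))
E
```

```text
blue [275.2 292.9] [173, 264, 162, 61, 5411] [ 0.5763 -0.0594  0.04  ]
[[0.6016, -0.1759], [0.5339, -0.1623], [0.5507, 0.0062], [0.6194, 0.0001]]
green [270.4 302.6] [260, 293, 22, 20, 345] [ 0.5797 -0.063   0.056 ]
[[0.5681, -0.0725], [0.5699, -0.0509], [0.5913, -0.0532], [0.5895, -0.0751]]
pins [ 0.53150641 -0.15842478  0.008     ] [0.56158801 0.17019137 0.008     ]
```

View pics/c1.png

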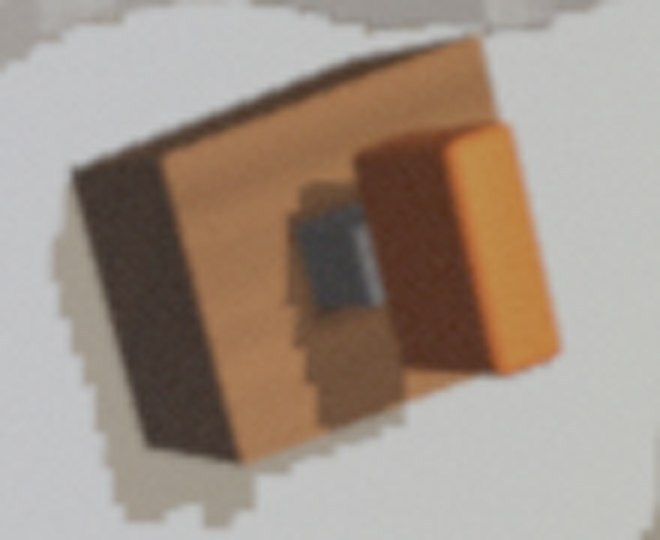

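The crop shows the top face of the orange handle clearly, with corners at full-image (524.2,93.3), (535,90.3), (543.3,129.2) and (533.3,132.5). The shank stands upright in the stand hole.

```bash
python3 - <<'E'
from h import *
p=np.load("w1.npy"); C=cam("wrist",{"tool_pos":p[0],"tool_rot":p[1]})
P=np.array([pt(C,u,v,.092) for u,v in((524.2,93.3),(535,90.3),(543.3,129.2),(533.3,132.5))])
c=P.mean(0); d=(P[3]+P[2]-P[0]-P[1])/2; w=(P[1]+P[2]-P[0]-P[3])/2
print(c,"long",np.linalg.norm(d),np.degrees(np.arctan2(d[1],d[0])),"thick",np.linalg.norm(w),np.degrees(np.arctan2(w[1],w[0])))
# triangulate with top camera
T=cam("top"); print(proj(T,c))
S=[pt(C,450+x/6,70+y/6,.045)[:2] for x,y in((163,155),(478,38),(242,462))]; print("stand",S,(S[1]+S[2])/2)
yaw=np.arctan2(d[1],d[0])+np.pi/2
print(yaw,delta([c[0],c[1],.15],yaw))
E
```

```text
[0.40946387 0.17953476 0.092     ] long 0.032919857747402956 16.02820564702629 thick 0.008570814776005933 102.24830704528183
[246.71748442 298.38233246]
stand [array([0.39262487, 0.14950553]), array([0.37954219, 0.19680977]), array([0.44020794, 0.16318794])] [0.40987506 0.17999885]
1.8505412885222534 (array([173.7, -81.8, 126.7]), array([ -0.06,   0.04, -20.63]))
```

```bash
python3 -m jog '0.05 35 -16 20 0 0 -5; 0.05 70 -33 45 0 0 -10; 0.05 105 -49 70 0 0 -15; 0.05 140 -65 95 0 0 -20.6; 0.05 174 -82 127 0 0 -20.6; 0.05 174 -82 127 0 0 -20.6; 0.05 174 -82 127 0 0 -20.6;0.05 174 -82 127 0 0 -20.6'
python3 - <<'E'
from h import *
print(delta([.4097,.1798,.059],1.8505)); s=sense();print(s["tool_pos"],s["tool_rot"],s["opening"])
E
```

```text
t: 2.7
tool_pos: [0.3262, 0.3998, 0.0132]
tool_rot: [-3.141, -0.0, 1.854]
force: [0.6, -0.1, 0.6]
opening: 0.527
(array([-234.5,   18.8,  -45.8]), array([-0.01, -0.01,  0.18]))
[0.32617455 0.39976212 0.01322642] [-3.14137254e+00 -1.20023738e-04  1.85360174e+00] 0.5267722910318228
```

Translation moved about 2.2x or more what I commanded, capped at 62.5 mm per row, while rotation was exact. I'll calibrate the scale with a small lift.

```bash
python3 -m jog '0.05 0 0 -15 0 0 0; 0.05 0 0 -30 0 0 0; 0.05 0 0 -30 0 0 0; 0.05 0 0 -30 0 0 0; 0.05 0 0 -30 0 0 0'; python3 -m jog '0.05 -10 0 0 0 0 0; 0.05 -20 0 0 0 0 0; 0.05 -20 0 0 0 0 0; 0.05 -20 10 0 0 0 0; 0.05 -20 10 0 0 0 0; 0.05 -20 10 0 0 0 0'
python3 - <<'E'
from h import *
s=sense();print(s["tool_pos"],s["tool_rot"],s["dq"].round(3))
cv2.imwrite("pics/top1.png",cv2.resize(snapshot("top")[180:380,130:430,::-1],None,fx=2.6,fy=2.6))
E
```

```text
t: 3.32
tool_pos: [0.3266, 0.3978, 0.3285]
tool_rot: [-3.142, -0.0, 1.857]
force: [0.3, 0.8, 0.2]
opening: 0.524
t: 4.08
tool_pos: [0.5104, 0.0806, 0.3266]
tool_rot: [3.141, -0.001, 1.86]
force: [1.1, 0.9, -0.2]
opening: 0.524
[0.51035485 0.08059698 0.32656934] [ 3.14059792e+00 -8.00399375e-04  1.86017211e+00] [-0.791  0.623 -0.505  0.002 -0.118 -0.788]
```

View pics/top1.png

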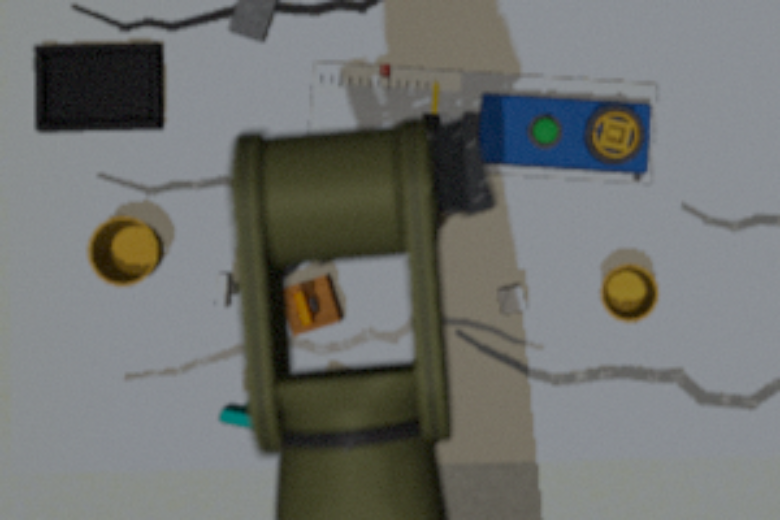

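The mistake was mine: shifts are in metres and I typed millimetres, so the rate limit capped each row. The crop shows the stand, key, cups and seal still in place. From here I'll use metres.

```bash
sed -i 's/\*1000).round(1)/).round(4)/' h.py; python3 -m jog '0.05 0 0 0 0 0 0;0.05 0 0 0 0 0 0'
python3 - <<'E'
from h import *
print(delta([.4097,.1798,.15],1.8505))
E
```

```text
t: 4.38
tool_pos: [0.5132, 0.077, 0.3251]
tool_rot: [-3.142, 0.003, 1.857]
force: [0.4, -0.5, 0.8]
opening: 0.526
(array([ 0.1285, -0.0702,  0.1747]), array([0. , 0.2, 0.4]))
```

```bash
python3 -m jog '0.05 0.032 -0.018 0.043 0 0 0; 0.05 0.064 -0.035 0.087 0 0 0; 0.05 0.096 -0.053 0.13 0 0 0; 0.05 0.1285 -0.0702 0.1747 0 0.2 0.4; 0.05 0.1285 -0.0702 0.1747 0 0.2 0.4; 0.05 0.1285 -0.0702 0.1747 0 0.2 0.4'
python3 - <<'E'
from h import *
print(delta([.4097,.1798,.059],1.8505))
E
```

```text
t: 5.12
tool_pos: [0.4102, 0.1808, 0.1516]
tool_rot: [3.139, 0.0, 1.853]
force: [0.9, 0.1, 0.8]
opening: 0.524
(array([-0.0008, -0.001 ,  0.0926]), array([0.17, 0.01, 0.13]))
```

```bash
python3 -m jog '0.05 -0.0008 -0.001 0.03 0.17 0 0.13; 0.05 -0.0008 -0.001 0.06 0.17 0 0.13; 0.05 -0.0008 -0.001 0.0926 0.17 0 0.13; 0.05 -0.0008 -0.001 0.0926 0.17 0 0.13; 0.0 -0.0008 -0.001 0.0926 0.17 0 0.13; 0.0 -0.0008 -0.001 0.0926 0.17 0 0.13; 0.0 -0.0008 -0.001 0.0926 0.17 0 0.13; 0.0 -0.0008 -0.001 0.0926 0.17 0 0.13' 25
python3 -m jog '0 0 0 0 0 0 0;0 0 0 0 0 0 0'
```

```text
t: 6.12
tool_pos: [0.4101, 0.1799, 0.0596]
tool_rot: [3.141, 0.0, 1.851]
force: [0.8, 0.1, 0.2]
opening: 0.161
t: 6.38
tool_pos: [0.41, 0.1799, 0.0596]
tool_rot: [3.141, 0.0, 1.851]
force: [0.4, 0.1, 0.1]
opening: 0.103
```

The key is gripped at 9.8 mm opening, matching the 10 mm handle. Now I'll lift it and move to view the lock.

```bash
python3 -m jog '0 0 0 -0.03 0 0 0; 0 0 0 -0.06 0 0 0; 0 0 0 -0.09 0 0 0; 0 0 0 -0.12 0 0 0; 0 0 0 -0.12 0 0 0'
python3 - <<'E'
from h import *
print(delta([.50,-.05,.19],1.48))
E
```

```text
t: 7.0
tool_pos: [0.4115, 0.1804, 0.1821]
tool_rot: [3.135, 0.0, 1.851]
force: [0.1, -0.3, -0.6]
opening: 0.104
(array([-0.2459,  0.0215, -0.0078]), array([ 0.36, -0.05, 21.25]))
```

```bash
python3 -m jog '0 -0.05 0.004 -0.0078 0 0 5; 0 -0.1 0.008 -0.0078 0.1 0 10; 0 -0.15 0.012 -0.0078 0.2 0 15; 0 -0.2 0.017 -0.0078 0.3 0 20; 0 -0.2459 0.0215 -0.0078 0.36 0 21.25; 0 -0.2459 0.0215 -0.0078 0.36 0 21.25; 0 -0.2459 0.0215 -0.0078 0.36 0 21.25; 0 -0.2459 0.0215 -0.0078 0.36 0 21.25'
python3 - <<'E'
from h import *
s=sense(); print(s["tool_pos"],s["tool_rot"],np.abs(s["dq"]).max())
im=snapshot("wrist"); cv2.imwrite("pics/w2.png",im[:,:,::-1]); np.save("w2.npy",[s["tool_pos"],s["tool_rot"]])
E
```

```text
t: 8.0
tool_pos: [0.4994, -0.049, 0.1892]
tool_rot: [-3.14, -0.001, 1.481]
force: [-0.2, 0.8, -0.8]
opening: 0.099
[ 0.49936115 -0.04896199  0.18916715] [-3.14010022e+00 -1.24854611e-03  1.48131501e+00] 0.008625812483467261
```

View pics/w2.png

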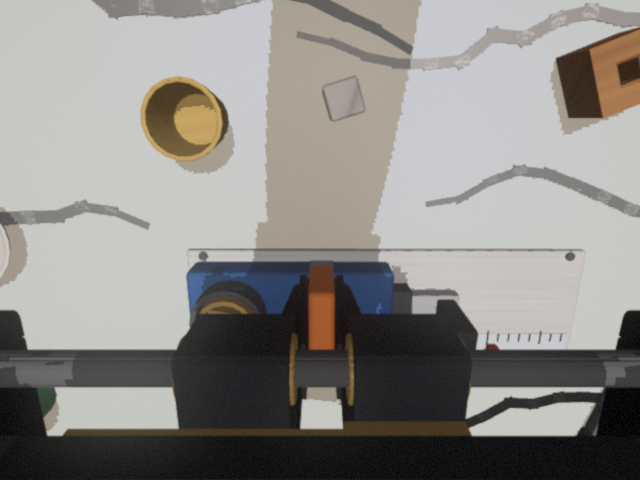

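The key is held squarely (handle at columns 309-335), but the gripper hides part of the lock at about (230,300). I'll shift forward to clear the view.

```bash
python3 -m jog '0 0 0.05 -0.01 0 0 0; 0 0 0.1 -0.02 0 0 0; 0 0 0.11 -0.02 0 0 0;0 0 0.11 -0.02 0 0 0;0 0 0.11 -0.02 0 0 0'
python3 - <<'E'
from h import *
s=sense(); print(s["tool_pos"],s["tool_rot"],np.abs(s["dq"]).max())
im=snapshot("wrist"); cv2.imwrite("pics/w3f.png",im[:,:,::-1]); np.save("w3.npy",[s["tool_pos"],s["tool_rot"]])
C=cam("wrist",s); u,v=proj(C,[.573,-.132,.068]).astype(int); print(u,v)
x0,y0=max(u-65,0),max(v-50,0); print(x0,y0)
cv2.imwrite("pics/w3.png",cv2.resize(im[y0:y0+100,x0:x0+130,::-1],None,fx=6,fy=6,interpolation=cv2.INTER_CUBIC))
E
```

```text
t: 8.68
tool_pos: [0.6078, -0.0582, 0.2089]
tool_rot: [-3.139, -0.001, 1.482]
force: [-0.5, -0.1, -0.4]
opening: 0.104
[ 0.60780808 -0.05822847  0.2088746 ] [-3.13933328e+00 -1.22141254e-03  1.48205234e+00] 0.008644905751734199
221 185
156 135
```

View pics/w3.png

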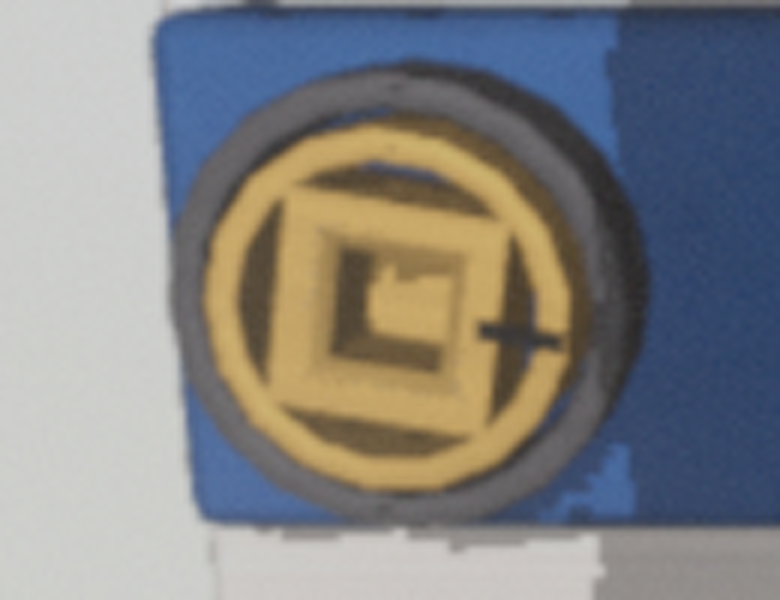

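```bash
python3 - <<'E'
from h import *
p=np.load("w3.npy"); C=cam("wrist",{"tool_pos":p[0],"tool_rot":p[1]})
g=lambda L,z:np.array([pt(C,156+x/6,135+y/6,z)[:2] for x,y in L])
q=g([(290,185),(513,228),(487,437),(270,400)],.068)
print("sq",q.mean(0).round(4)); e=np.roll(q,-1,0)-q
print(np.degrees(np.arctan2(e[:,1],e[:,0])).round(1)%90,np.linalg.norm(e,axis=1))
rg=g([(205,290),(572,310),(390,122),(390,490)],.068); print("ring",rg.round(4), rg[:2].mean(0),rg[2:].mean(0))
im=cv2.imread("pics/w3f.png")[:,:,::-1].copy()
h=cv2.cvtColor(im,cv2.COLOR_RGB2HSV);m=cv2.inRange(h,(18,110,120),(30,255,255)); m[:, 300:]=0; m[:140]=0
n,l,st,ce=cv2.connectedComponentsWithStats(m);i=1+st[1:,4].argmax(); pts=cv2.convexHull(np.argwhere(l==i)[:,::-1].astype(np.float32))
E=cv2.fitEllipse(pts); print(E,pt(C,*E[0],.068))
for n,A,B,z in(("blue",(105,100,30),(125,255,255),.04),("green",(55,100,20),(80,255,255),.056),("red",(0,150,70),(5,255,255),.0246),("yel",(24,150,100),(32,255,255),.0185)):
    for c,s_,r in blobs(im,A,B,40): print(n,c,s_,pt(C,*c,z).round(4))
E
```

```text
sq [ 0.5744 -0.1325]
[74.  74.9 75.  75.2] [0.0280483  0.02718422 0.02788658 0.02768166]
ring [[ 0.5693 -0.1553]
 [ 0.5759 -0.1095]
 [ 0.5507 -0.1288]
 [ 0.5971 -0.136 ]] [ 0.57261591 -0.13236555] [ 0.57386784 -0.13239859]
((220.46449279785156, 185.70059204101562), (58.33896255493164, 62.773902893066406), 132.32412719726562) [ 0.57312211 -0.13269212  0.068     ]
blue [315.8 175.7] [182, 137, 213, 85, 10969] [ 0.5758 -0.0606  0.04  ]
blue [195.2 215. ] [188, 202, 22, 20, 172] [ 0.5998 -0.165   0.04  ]
green [312.6 183.4] [297, 168, 32, 32, 776] [ 0.5794 -0.0633  0.056 ]
```

View pics/w3f.png

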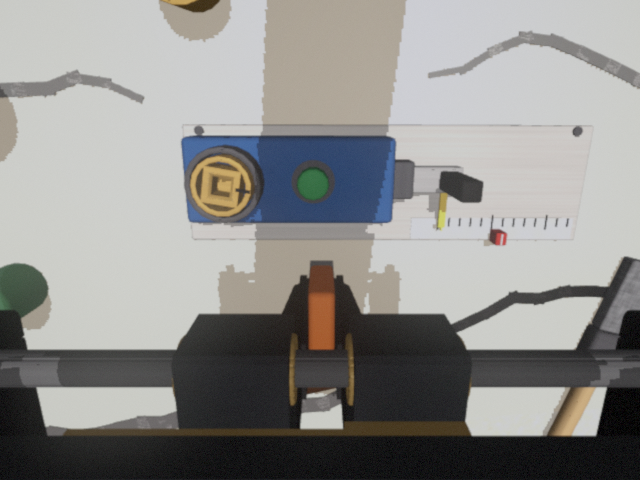

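This view is clear: socket at (221,186), button at (313,183), post top near (466,188), pointer tip at (442,228), marker at (500,237). I'll move above the socket.

```bash
python3 - <<'E'
from h import *
print(delta([.5738,-.1327,.13],1.307))
p=np.load("w3.npy"); C=cam("wrist",{"tool_pos":p[0],"tool_rot":p[1]})
im=cv2.imread("pics/w3f.png")[:,:,::-1].copy()
for n,A,B,z in(("red",(0,120,60),(8,255,255),.0246),("red2",(170,120,60),(180,255,255),.0246),("yel",(22,120,60),(34,255,255),.0185)):
    for c,s_,r in blobs(im,A,B,15):
        if c[0]>400 and c[1]<260: print(n,c,s_,pt(C,*c,z).round(4))
print("pins",pt(C,199,131,.008),pt(C,577,132,.008))
E
```

```text
(array([-0.0772, -0.0272,  0.079 ]), array([-0.11, -0.06, 10.02]))
red [499.5 238.3] [495, 233, 11, 12, 84] [0.6482 0.0981 0.0246]
yel [441.7 209.3] [438, 193, 9, 34, 169] [0.6185 0.0483 0.0185]
pins [ 0.5323776  -0.15935798  0.008     ] [0.56216295 0.1695678  0.008     ]
```

```bash
python3 -m jog '0 -0.026 -0.009 0.01 0 0 3.4; 0 -0.052 -0.018 0.03 0 0 6.8; 0 -0.0772 -0.0272 0.05 -0.11 0 10; 0 -0.0772 -0.0272 0.079 -0.11 0 10; 0 -0.0772 -0.0272 0.079 -0.11 0 10; 0 -0.0772 -0.0272 0.079 -0.11 0 10'
python3 - <<'E'
from h import *
print(delta([.5738,-.1327,.0856],1.307), sense()["tool_pos"])
im=snapshot("wrist"); cv2.imwrite("pics/w4.png",im[150:400,180:460,::-1])
E
```

```text
t: 9.48
tool_pos: [0.574, -0.1326, 0.1312]
tool_rot: [3.14, -0.001, 1.308]
force: [-0.1, 1.0, 0.1]
opening: 0.103
(array([-0.0002, -0.0002,  0.0456]), array([ 0.07, -0.05,  0.03])) [ 0.57397816 -0.13262686  0.13119772]
```

```bash
python3 -m jog '0 0 0 0.012 0 0 0; 0 0 0 0.022 0 0 0; 0 0 0 0.029 0 0 0; 0 0 0 0.029 0 0 0'; python3 -m jog '0 0 0 0.005 0 0 0; 0 0 0 0.01 0 0 0; 0 0 0 0.01 0 0 0'
```

```text
t: 10.02
tool_pos: [0.5739, -0.1324, 0.1015]
tool_rot: [3.141, -0.001, 1.308]
force: [-0.3, 0.4, -0.8]
opening: 0.104
t: 10.4
tool_pos: [0.5735, -0.1323, 0.0908]
tool_rot: [-3.141, -0.001, 1.308]
force: [-0.7, -0.1, -0.9]
opening: 0.103
```

```bash
python3 -m jog '0 0 0 0.004 0 0 0; 0 0 0 0.0055 0 0 0; 0 0 0 0.0065 0 0 0; 0 0 0 0.0065 0 0 0'
```

```text
t: 10.9
tool_pos: [0.5737, -0.1323, 0.0857]
tool_rot: [-3.141, -0.001, 1.308]
force: [-3.7, 1.1, 6.4]
opening: 0.11
```

The key bottomed with 6.4 N at TCP z 0.0857, as predicted. Now I'll turn it clockwise (positive about tool z).

```bash
python3 -m jog '0 0 0 0 0 0 7; 0 0 0 0 0 0 14; 0 0 0 0 0 0 21; 0 0 0 0 0 0 28; 0 0 0 0 0 0 35; 0 0 0 0 0 0 42; 0 0 0 0 0 0 49; 0 0 0 0 0 0 56;0 0 0 0 0 0 56' 30; python3 -c "
from h import *
print(sense()['moment'])"
```

```text
t: 12.02
tool_pos: [0.5737, -0.1321, 0.0858]
tool_rot: [-3.14, 0.0, 0.332]
force: [-1.3, 0.6, 0.0]
opening: 0.105
[ 0.20289742  0.11609217 -0.01086273]
```

```bash
python3 -m jog '0 0 0 0 0 0 4; 0 0 0 0 0 0 8; 0 0 0 0 0 0 11;0 0 0 0 0 0 11'; python3 -c "
from h import *
print(sense()['moment'])"; python3 -m jog '0 0 0 0 0 0 3; 0 0 0 0 0 0 5;0 0 0 0 0 0 5'; python3 -c "
from h import *
print(sense()['moment'])"
```

```text
t: 12.52
tool_pos: [0.5737, -0.132, 0.0858]
tool_rot: [-3.14, 0.0, 0.142]
force: [0.2, 1.0, -0.5]
opening: 0.107
[0.05188246 0.03317866 0.05545721]
t: 12.9
tool_pos: [0.5737, -0.132, 0.0858]
tool_rot: [-3.14, 0.0, 0.056]
force: [0.1, 0.4, 1.1]
opening: 0.104
[0.046209   0.09594932 0.06373881]
```

```bash
python3 -m jog '0 0 0 0 0 0 3; 0 0 0 0 0 0 5;0 0 0 0 0 0 5'; python3 -c "
from h import *
print(sense()['moment'],sense()['tool_rot'])"
```

```text
t: 13.28
tool_pos: [0.5737, -0.132, 0.0858]
tool_rot: [-3.14, 0.001, -0.03]
force: [-0.4, -0.1, 0.1]
opening: 0.104
[0.04814762 0.09722905 0.12738925] [-3.13985296e+00  5.71112582e-04 -3.04907763e-02]
```

```bash
python3 -m jog '0 0 0 0 0 0 3; 0 0 0 0 0 0 5;0 0 0 0 0 0 5'; python3 -c "
from h import *
s=sense();print(s['moment'],s['tool_rot'],s['q'])"
```

```text
t: 13.65
tool_pos: [0.5738, -0.132, 0.0858]
tool_rot: [-3.14, 0.001, -0.117]
force: [0.2, 0.8, -0.5]
opening: 0.106
[0.02204835 0.08492197 0.20749154] [-3.13998638e+00  6.24288269e-04 -1.17059193e-01] [-3.18070241e-01  1.05169137e-01  1.89754090e+00  1.59515112e-03
  1.13981552e+00 -2.01677617e-01]
```

The torque rose steadily (0.06, 0.13, 0.21 N·m) over the last steps, so the cylinder is at its stop. Now I'll release, lift and check.

```bash
python3 -m jog '0.035 0 0 0 0 0 -2; 0.035 0 0 0 0 0 -2; 0.035 0 0 0 0 0 -2; 0.035 0 0 -0.03 0 0 -2; 0.035 0 0 -0.07 0 0 -2; 0.035 0 -0.03 -0.09 0 0 -2; 0.0 0 -0.03 -0.09 0 0 -2; 0.0 0 -0.03 -0.09 0 0 -2' 20
python3 - <<'E'
from h import *
print(delta([.63,-.02,.19],-.09)); s=sense(); im=snapshot("side"); C=cam("side")
u,v=proj(C,[.574,-.132,.08]).astype(int)
cv2.imwrite("pics/s2.png",cv2.resize(im[v-60:v+40,u-60:u+70,::-1],None,fx=5,fy=5,interpolation=cv2.INTER_CUBIC))
E
```

```text
t: 14.65
tool_pos: [0.5767, -0.1025, 0.1748]
tool_rot: [-3.14, 0.002, -0.082]
force: [-0.3, -0.2, -0.7]
opening: 0.213
(array([ 0.0463, -0.0866, -0.0151]), array([-0.08,  0.11,  0.47]))
```

View pics/s2.png

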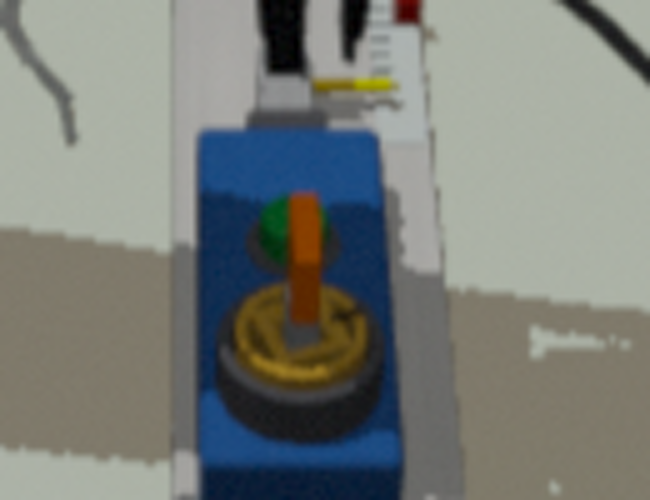

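The key is seated in the lock, and the cylinder's dark mark at (350,315) now points to +x, consistent with about 1.2 rad. Next is the button.

```bash
python3 -c "
from h import *
print(delta([.580,-.0627,.08],-.09))"
```

```text
(array([ 0.0006, -0.0399,  0.0944]), array([-0.1 ,  0.17,  0.44]))
```

```bash
python3 -m jog '0 0.0006 -0.0399 0 -0.1 0.17 0.4; 0 0.0006 -0.0399 0.03 -0.1 0.17 0.4; 0 0.0006 -0.0399 0.065 -0.1 0.17 0.4; 0 0.0006 -0.0399 0.0944 -0.1 0.17 0.4; 0 0.0006 -0.0399 0.0944 -0.1 0.17 0.4; 0 0.0006 -0.0399 0.0944 -0.1 0.17 0.4' && python3 -m jog '0 0 0 0.01 0 0 0; 0 0 0 0.02 0 0 0; 0 0 0 0.025 0 0 0; 0 0 0 0.029 0 0 0; 0 0 0 0.033 0 0 0;0 0 0 0.033 0 0 0'
```

```text
t: 15.45
tool_pos: [0.5803, -0.0632, 0.0804]
tool_rot: [3.141, -0.0, -0.09]
force: [1.6, 0.4, -0.3]
opening: 0.006
t: 16.2
tool_pos: [0.5805, -0.0632, 0.0482]
tool_rot: [3.141, -0.0, -0.09]
force: [-3.4, 1.1, 5.2]
opening: 0.002
```

```bash
python3 -m jog '0 0 0 0.001 0 0 0; 0 0 0 0.002 0 0 0;0 0 0 0.002 0 0 0'; python3 -m jog '0 0 0 -0.02 0 0 0; 0 0 0 -0.06 0 0 0; 0 0 0 -0.09 0 0 0;0.03 0 0 -0.09 0 0 0'
python3 - <<'E'
from h import *
s=sense(); gy=-.0903; y=np.array([-np.sin(gy),np.cos(gy)])
b=np.array([.5801,-.0629]); P=b+.115*y; M=np.array([.6482,.0981])
print("post",P,"pull est (marker centroid)",(M-b)@y-.115)
print(delta([P[0],P[1],.14],np.pi/2+gy))
E
```

```text
t: 16.58
tool_pos: [0.5806, -0.0632, 0.0481]
tool_rot: [3.141, 0.001, -0.09]
force: [-6.0, 1.6, 12.2]
opening: 0.004
t: 17.08
tool_pos: [0.583, -0.0636, 0.1413]
tool_rot: [3.141, -0.006, -0.089]
force: [0.4, 0.7, 0.4]
opening: 0.063
post [0.59047039 0.05163146] pull est (marker centroid) 0.05148511790437439
(array([-0.0028, -0.1155,  0.0012]), array([  0.34,  -0.25, -89.95]))
```

The button is bottomed hard (12 N, with no further travel). Now I'll go to the post with the jaws along the gauge's y.

```bash
python3 -m jog '0.04 0 -0.03 0 0 0 -10; 0.04 0 -0.06 0 0 0 -20; 0.04 0 -0.09 0 0 0 -30; 0.04 -0.0028 -0.1155 0 0 0 -40; 0.04 -0.0028 -0.1155 0 0 0 -50; 0.04 -0.0028 -0.1155 0 0 0 -60; 0.04 -0.0028 -0.1155 0 0 0 -70; 0.04 -0.0028 -0.1155 0 0 0 -80; 0.04 -0.0028 -0.1155 0.001 0.3 -0.2 -90; 0.04 -0.0028 -0.1155 0.001 0.3 -0.2 -90'; python3 -c "
from h import *
print(delta([.5905,.0516,.052],1.4805),sense()['opening'])"
```

```text
t: 18.32
tool_pos: [0.5896, 0.0517, 0.138]
tool_rot: [-3.14, 0.0, 1.479]
force: [0.9, 0.2, -0.4]
opening: 0.42
(array([-0.   ,  0.001,  0.086]), array([-0.1 ,  0.  , -0.07])) 0.42029200251144105
```

```bash
python3 -m jog '0.04 0 0.001 0.03 0 0 0; 0.04 0 0.001 0.06 0 0 0; 0.04 0 0.001 0.086 0 0 0; 0.04 0 0.001 0.086 0 0 0; 0 0 0.001 0.086 0 0 0; 0 0 0.001 0.086 0 0 0; 0 0 0.001 0.086 0 0 0; 0 0 0.001 0.086 0 0 0' 25; python3 -m jog '0 0 0 0 0 0 0;0 0 0 0 0 0 0'
```

```text
t: 19.32
tool_pos: [0.5914, 0.052, 0.0534]
tool_rot: [3.141, -0.001, 1.479]
force: [-0.1, 2.5, 2.7]
opening: 0.167
t: 19.58
tool_pos: [0.5914, 0.052, 0.0534]
tool_rot: [3.141, -0.001, 1.479]
force: [0.5, 0.4, 2.2]
opening: 0.171
```

The post is gripped at 16.2 mm opening. I'll pull most of the way, then measure.

```bash
python3 -m jog '0 0.008 0 0 0 0 0; 0 0.018 0 0 0 0 0; 0 0.028 0 0 0 0 0; 0 0.038 0 0 0 0 0; 0 0.045 0 0 0 0 0; 0 0.045 0 0 0 0 0;0 0.045 0 0 0 0 0'
python3 - <<'E'
from h import *
s=sense(); print(s["tool_pos"])
for n in("side","top","wrist"):
    C=cam(n,s) if n=="wrist" else cam(n); im=snapshot(n); u,v=proj(C,[.645,.098,.02]).astype(int); print(n,u,v)
    np.save(f"m_{n}.npy",im)
    c=im[v-30:v+30,u-40:u+40] if 30<v<450 else im[:60,:80]
    cv2.imwrite(f"pics/m_{n}.png",cv2.resize(c[:,:,::-1],(640,480),interpolation=cv2.INTER_CUBIC))
a=np.vstack([cv2.resize(cv2.imread(f"pics/m_{n}.png"),(400,300)) for n in("side","top")])
cv2.imwrite("pics/m2.png",a)
E
```

```text
t: 20.45
tool_pos: [0.5955, 0.0969, 0.0534]
tool_rot: [3.141, -0.001, 1.479]
force: [-0.5, -2.4, 1.4]
opening: 0.167
[0.59552289 0.0968887  0.05339126]
side 360 235
top 279 208
wrist 332 353
```

View pics/m2.png

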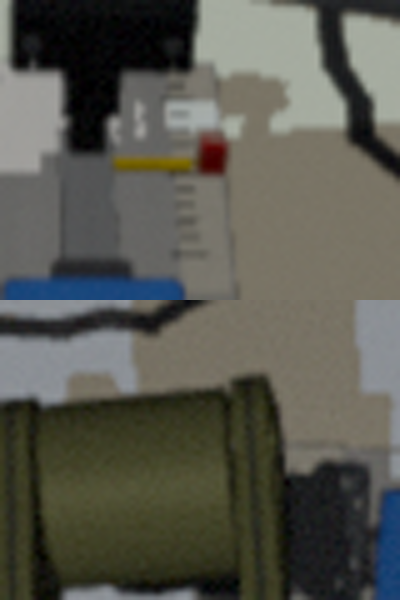

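The side view shows the yellow pointer at crop row ~162, just short of the red marker (rows 138-175). I'll measure both by ray casting.

```bash
python3 - <<'E'
from h import *
gy=-.0903; y=np.array([-np.sin(gy),np.cos(gy)])
post=np.array([.5914,.052]); rel=lambda p:(np.array(p)[:2]-post)@y*1000
C=cam("side"); im=np.load("m_side.npy")
h=cv2.cvtColor(im,cv2.COLOR_RGB2HSV)
for nm,ms in(("red",cv2.inRange(h,(0,120,50),(8,255,255))|cv2.inRange(h,(172,120,50),(180,255,255))),("yel",cv2.inRange(h,(20,130,60),(34,255,255)))):
    ms[:200]=0;ms[260:]=0;ms[:,:330]=0;ms[:,385:]=0
    q=np.argwhere(ms>0); print(nm,len(q),q.min(0),q.max(0),q.mean(0))
    v0,v1=q[:,0].min()-.5,q[:,0].max()+.5; u=q[:,1].mean()
    if nm=="red":
        print("back top->centre",rel(pt(C,u,v0,.0246))-5,"front bottom->centre",rel(pt(C,u,v1,.0086))+5)
    else: print("pointer",rel(pt(C,u,q[:,0].mean(),.0185)))
C=cam("wrist",{"tool_pos":np.load("w3.npy")[0],"tool_rot":np.load("w3.npy")[1]})
print("w3 marker top",rel(pt(C,499.5,238.3,.0246)),"pointer tip w3",rel(pt(C,441.7,226,.0185)),rel(pt(C,441.7,209.3,.0185)))
im=cv2.imread("pics/w3f.png"); cv2.imwrite("pics/w5.png",cv2.resize(im[180:255,420:520],(800,600),interpolation=cv2.INTER_CUBIC))
E
```

```text
red 34 [233 360] [239 364] [236.08823529 361.94117647]
back top->centre 49.20673252898521 front bottom->centre 55.332144499080826
yel 31 [237 343] [238 358] [237.48387097 350.25806452]
pointer 45.03742462853182
w3 marker top 51.087099800094066 pointer tip w3 0.08874906079706352 -1.21131558571422
```

View pics/w5.png

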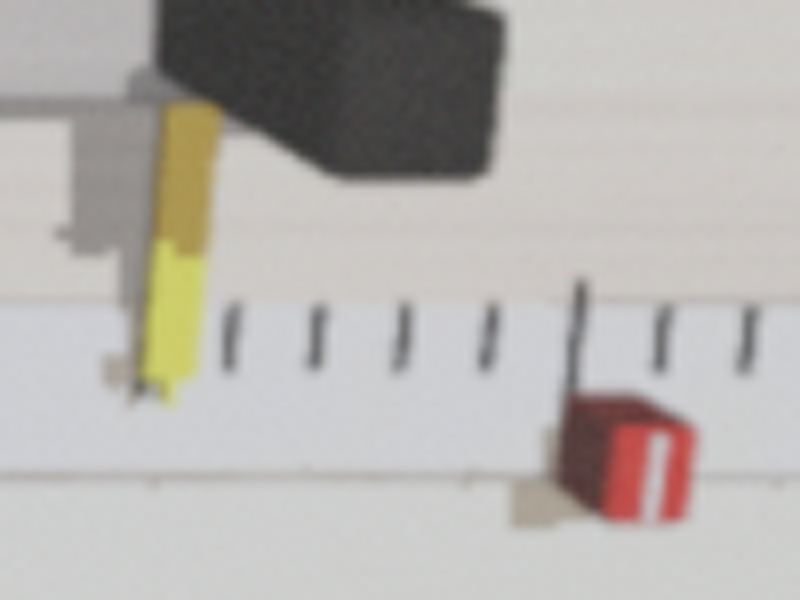

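The crop shows the marker's white line at full-image (501.6,239.4) and the pointer tip at (441,229.4). The white line, not the red centroid, marks the middle, which puts the goal at about 52.5 mm of pull; side-view limits of 49.2 and 55.3 average 52.3. I've pulled 45.0 mm, so about 7.5 mm is left.

```bash
python3 -m jog '0 0.004 0 0 0 0 0; 0 0.0077 0 0 0 0 0; 0 0.0077 0 0 0 0 0; 0 0.0077 0 0 0 0 0;0 0.0077 0 0 0 0 0'
python3 - <<'E'
from h import *
gy=-.0903; y=np.array([-np.sin(gy),np.cos(gy)]); post=np.array([.5914,.052]); rel=lambda p:(np.array(p)[:2]-post)@y*1000
w=np.load("w3.npy"); C=cam("wrist",{"tool_pos":w[0],"tool_rot":w[1]})
print("line w3",rel(pt(C,501.6,239.4,.0246)),"tip",rel(pt(C,441,229.4,.0185)))
s=sense(); print("pulled",rel(s["tool_pos"]),s["force"],s["opening"],np.abs(s["dq"]).max())
C=cam("side"); im=snapshot("side"); h=cv2.cvtColor(im,cv2.COLOR_RGB2HSV); ms=cv2.inRange(h,(20,130,60),(34,255,255)); ms[:200]=0;ms[260:]=0;ms[:,:330]=0;ms[:,385:]=0
q=np.argwhere(ms>0).mean(0); print("pointer side",rel(pt(C,q[1],q[0],.0185)))
cv2.imwrite("pics/f.png",cv2.resize(im[190:340,290:410,::-1],(480,600),interpolation=cv2.INTER_CUBIC))
E
```

```text
t: 21.22
tool_pos: [0.5962, 0.1044, 0.0534]
tool_rot: [3.141, -0.001, 1.479]
force: [0.8, -1.9, 0.8]
opening: 0.165
line w3 53.10144728835922 tip -0.2780321152952977
pulled 52.58398360540346 [ 0.77233324 -1.94258946  0.79233232] 0.16461219556163745 0.0009811018219822265
pointer side 53.17828693007466
```

View pics/f.png

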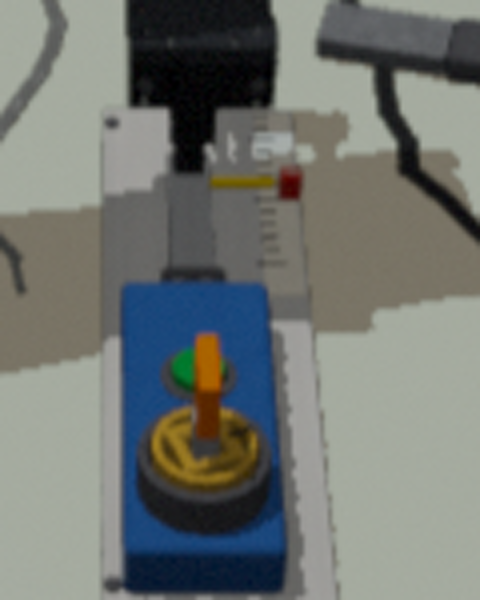

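The pointer at crop row 183 is level with the marker's middle. The key is still in the lock, the button is down and the arm is still. I'm handing in.

```bash
python3 -c "
from station import *
print(close_job())"
```

```text
the job is handed in; nothing more can be done
None
```

The job is handed in at about 21 s of the 64 s allowed. The gauge is set up, and the gripper is still holding the post with the pointer at the marker; no verdict was reported.

**Steps done:** The key went into the lock until it bottomed with 6.4 N, at the predicted depth. I turned it clockwise until the torque rose from 0.06 to 0.21 N·m, then let go. I pressed the button to a hard stop at 12 N. I then pulled the arm out and held it with a 25 N grip command.

**Last checks:**
- **Pull:** The arm was pulled 52.6 mm by the tool pose. The side camera put the pointer at 53.2 mm.
- **Marker:** Its white line measured 53.1 mm in the wrist view, and the side view averaged 52.3 mm. That average comes from two edge estimates that disagreed, 49.2 and 55.3 mm. The pointer should be within about 1 mm of the middle, against a 5 mm tolerance.
- **Arm:** It was still when I handed in, and the spring pull showed at the wrist at about 2 N.
- **Key and button:** The last picture shows the key in the lock and the button down. I judged the cylinder angle and button travel from torque, force and pictures, since neither can be read directly.

**Mistake:** My first moves were typed in millimetres instead of metres. The arm swung further than planned, down to 13 mm above the table, limited only by the speed cap. The force readings at the end of those moves showed no contact, and a picture right after showed the things it covered in their places. I did not re-measure the other items at the end.

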